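# Portion a batch of detergent tablets with the tipping skip

### The job

Make up the batch and portion it out: put the two loose detergent tablets from the table into the tipping skip of the portioning stand with the four already there, then push the skip over past its catch so that all six slide into the tub. Bring the skip back by its handle bar without letting it drop, press it fully home until the catch holds it, and leave the other things on the table where they are.

Things in the scene. Friction and masses are not known exactly. Their poses are not given: they have to be found in the camera images.
- stand: Portioning stand, fixed; origin on the table under the hinge; x points the way the skip tips, y along the hinge, z up. Grey base 20 mm high, 300 x 220 mm (x -60 to 240) with a narrow tail to x = -180; steel side cheeks at y = +-89, 204 mm high; catch post at x = -160, 188 mm high, 50 mm wide; indicator head at x = 225, y = -75, 185 mm high.
- skip_hinge (a point): Middle of the skip's hinge axis, 180 mm above the table, fixed to the stand. Axes as the stand's: x the way the skip tips and pours, y along the hinge. A spring catch at the back of the skip holds it home. Pressed home it stops on a hard seat at tilt 0.
- skip (a joint): Tilt of the skip: 0 upright and home, grows tipping forward to a stop bar at 1.9 rad. 8 to 15 N on the bar breaks it out of the catch. Past about 1.1 rad it falls forward by itself; short of that it falls home. Let down gently it stands proud on the catch at 0.1 to 0.17 rad: press it along its swing (back and down, 5 to 15 N) till it snaps home. It must never fall back faster than 2.5 rad/s.
- skip_bar (a point): Middle of the skip's handle bar, round, 12 mm thick, parallel to the hinge, the top of a hoop standing up 50 mm from the back rim in the plane of the back wall; 98 mm clear between its two uprights. Home, it lies at x = -102, z = +120 mm from skip_hinge (300 mm above the table); it swings round the hinge on a 157.5 mm radius. Axes turn with the skip; home they are the stand's.
- skip_in (a point): Middle of the skip's inner floor, 160 mm above the table at home (x = -40, z = -20 mm from skip_hinge). Steel pan of about 0.8 kg: floor 120 mm (x) by 130 mm (y), walls 4 mm; back and side walls 90 mm deep (rim 250 mm above the table); at the +x side a pouring lip rises at 42 degrees from x = 60 to 120 mm, edge 53 mm above the floor. Axes turn with the skip.
- tub_in (a point): Middle of the inner floor of the white open tub on the stand under the pouring lip, 24 mm above the table (x = +80, z = -156 mm from skip_hinge): inside 242 mm (x) by 156 mm (y), 58 mm deep. Fixed to the stand, same axes.
- tablet1_c (a point): Centre of a hard white detergent tablet, a round disc 40 mm across and 20 mm thick, 35 g, z along its axis; in the skip at the start, flat on its floor.
- tablet2_c (a point): Centre of a hard white detergent tablet, a round disc 40 mm across and 20 mm thick, 35 g, z along its axis; in the skip at the start, flat on its floor.
- tablet3_c (a point): Centre of a hard white detergent tablet, a round disc 40 mm across and 20 mm thick, 35 g, z along its axis; in the skip at the start, flat on its floor.
- tablet4_c (a point): Centre of a hard white detergent tablet, a round disc 40 mm across and 20 mm thick, 35 g, z along its axis; in the skip at the start, flat on its floor.
- tablet5_c (a point): Centre of a hard white detergent tablet, a round disc 40 mm across and 20 mm thick, 35 g, z along its axis; one of the two loose ones, lying flat on the table to the left or right of the stand (centre 10 mm above the table).
- tablet6_c (a point): Centre of a hard white detergent tablet, a round disc 40 mm across and 20 mm thick, 35 g, z along its axis; one of the two loose ones, lying flat on the table to the left or right of the stand (centre 10 mm above the table).
- soapbox: Bystander, to be left where it is: cardboard soap carton, 62 x 46 x 28 mm, lying flat. Origin at the centre of its underside.
- tin: Bystander, to be left where it is: round flat aluminium tin, 70 mm across, 26 mm high. Origin at the centre of its underside.
- dish: Bystander, to be left where it is: white bowl-shaped soap dish, 110 mm across, 40 mm high. Origin at the centre of its underside.
- brush: Bystander, to be left where it is: wooden scrubbing brush lying flat. Origin at the centre of its underside.
- jug: Bystander, to be left where it is: grey detergent bottle, 90 mm across, 210 mm high. Origin at the centre of its underside.
- sprayer: Bystander, to be left where it is: clear spray bottle with a white trigger head, 68 mm across, 201 mm high. Origin at the centre of its underside.

How it is judged:
By the outcome, as a careful person would: the job done as asked, in the order asked, and still so for the second after the job is handed in, with the robot touching nothing.
It also fails if it takes over 72 s, if anything falls off the work surface, if the arm or the gripper's body presses on something with over 40 N, if the wrist force passes 120 N, or if a joint passes its speed limit or range.

### The arm

A 6-joint arm with a two-finger parallel gripper is mounted at the origin on the work surface. World frame = base frame: x ahead of the robot, y to its left, z up, the work surface at z = 0. Lengths are in m, angles in rad, forces in N, time in s.
With the tool pointing down it reaches from about 0.3 to 0.775 m from the base axis. Payload 14.6 kg.
Tool frame: the origin (TCP) lies at the very end of the fingers, on their centre line; the grasp point (between the pads) lies 19 mm behind it; z points along the fingers, y is the line along which they close (so a half turn about z gives the same grasp; the last joint's range is limited). The gripper opens to 94 mm and grips with 3 to 60 N. Pads are 16 mm wide; open, the fingers measure 119 mm over their backs; the gripper's body (75 mm by 177 mm) begins 78 mm behind the grasp point.
Start: joints at [-1.226, 0.3, 1.521, -0, 1.321, -0.067], TCP at [0.22, -0.504, 0.205] pointing down, gripper open.
Joint ranges: [-3.03, 3.03], [-0.79, 2.21], [0.23, 2.52], [-1.04, 4.18], [0, 3.07], [-2.55, 2.55]. Speed limits (rad/s): [2.22, 2.22, 2.57, 3.14, 3.14, 3.14].

### API

Orientations are given as [roll, pitch, yaw] about the fixed x, y, z axes, in that order (R = Rz(yaw) Ry(pitch) Rx(roll)).
In Python, from station import ctrl gives the robot as it stands.
- The arm moves only by the shell command python3 -m pendant 'ROWS' [OPENING] [FORCE]. ROWS is JSON, a list of rows, each a list of 2 entries, a list of its own where there are three numbers: the shift along the world's x, y, z in cm, then the turn about the world's z in rad. A call has 1 to 20 rows; each row shifts and turns the commanded pose from where the row before left it; what a row does not reach is not made up. A row lasts 1/12 s, in which the tool goes at most 41.7 mm and 7.16 degrees, less where a joint would pass 70% of its speed; a pose out of reach is approached as far as the arm can. A call is refused whole if a number of a shift passes 4.17 or a number of a turn 0.125, either way. A call with a gripper value outside its range is refused whole. OPENING is the opening, from 0 (shut) to 1 (fully open), set as the call begins (- or left out, the last holds). The fingers move at their own pace and stop on an object; FORCE is the grip in N (left out, the last holds). Time passes only in rows, so rows that do not move let the fingers close. It gives the time, the measured TCP pose, the force, the opening and the grip force at its end, in the units of the state.
- ctrl.get_obs(): the state, without advancing time (a new reading comes with each control period).
- ctrl.camera(name): name is "scene" or "top" or "wrist"; returns a dict with "color" (420x560x3 uint8, red, green, blue), "intrinsics" (3x3 intrinsics, pixels), "k1" (the pictures are not rectified: a ray, as slopes to the right and down, at radius r is drawn at 1 + k1 r^2 times it, then the intrinsics apply), "camera_from_world" (4x4, takes a point from world to camera coordinates). Camera axes: x right, y down, z forward; pixel columns grow to the right and rows downward; lengths in m; the calibration is good to about 2 mm. A picture is of the moment at which its call begins. There is no depth.
- ctrl.hand_in(): hands the job in; it is judged then, once.
The state is a dict: "time_s": time; "qpos": joint angles; "joint_vel": joint speeds; "tau": joint torques, N m; "ee_pos": TCP position; "eef_rot": TCP orientation; "force": force on the tool from outside, world axes, zero at the start; "moment": the same for the moment, N m; "grip_width": finger opening in m; "grip_force": force on a finger pad.
Only numpy, scipy, OpenCV 4.12 (cv2) and the standard library are available. Lean on these libraries where they do the work, as an engineer would, in place of code of your own. Each camera call takes 0.05 s, during which the arm holds its last target. There are 200 camera calls.

## Working session

There is one attempt and no reset: what is moved stays moved. The work goes in short steps, Python scripts to look and compute and a shell command to move; the robot and the scene stay as the last step left them, time stands still between calls to the robot, and variables do not carry over. Pictures are saved under pics/ and viewed, at most 10 in all, crops included, and the job is handed in when it is done.

```bash
mkdir -p pics; ls
cat > h.py <<'E'
import numpy as np, cv2
from station import ctrl
def shot(n,f=None):
    c=ctrl.camera(n)
    if f: cv2.imwrite('pics/'+f,c["color"][:,:,::-1])
    return c
def ray(c,u,v):
    K=c["intrinsics"];xd=(u-K[0,2])/K[0,0];yd=(v-K[1,2])/K[1,1];x,y=xd,yd
    for _ in range(20):
        s=1+c["k1"]*(x*x+y*y);x,y=xd/s,yd/s
    T=np.array(c["camera_from_world"]);R=T[:3,:3]
    return -R.T@T[:3,3],R.T@np.array([x,y,1])
def onz(c,u,v,z):
    o,d=ray(c,u,v);return (o+d*(z-o[2])/d[2])
def proj(c,p):
    T=np.array(c["camera_from_world"]);q=T[:3,:3]@np.array(p)+T[:3,3];x,y=q[0]/q[2],q[1]/q[2]
    s=1+c["k1"]*(x*x+y*y);K=c["intrinsics"];return K[0,0]*x*s+K[0,2],K[1,1]*y*s+K[1,2]
E
python3 - <<'E'
from h import *
import pickle
a=shot("top","top.png");b=shot("scene","scene.png");pickle.dump((a,b),open("s.pkl","wb"))
print(a["camera_from_world"],a["intrinsics"],a["k1"])
E
```

```text
pics
[[ 0.02323103 -0.99970962 -0.00640322  0.00963776]
 [-0.97254936 -0.02111559 -0.23173664  0.53915946]
 [ 0.23153414  0.01161093 -0.97275749  1.4400749 ]
 [ 0.          0.          0.          1.        ]] [[456.79842884   0.         277.0690081 ]
 [  0.         456.79842884 207.66682496]
 [  0.           0.           1.        ]] 0.013297198249053496
```

View pics/top.png

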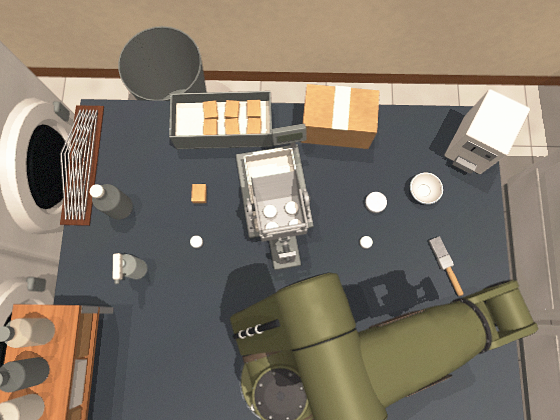

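View pics/scene.png

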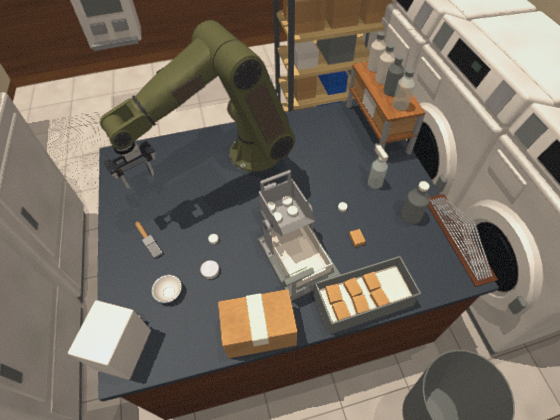

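The top view shows the loose tablets at (196,242) and (366,242). The stand is at about (275,210), tipping away from the robot, with the catch post near (285,250). I'll zoom in on the stand and measure the tablets.

Run:
```python
from h import *
import pickle
a,b=pickle.load(open("s.pkl","rb"))
im=a["color"]; cv2.imwrite("pics/c1.png",cv2.resize(im[130:275,225:325],None,fx=4,fy=4,interpolation=cv2.INTER_CUBIC)[:,:,::-1])
im=b["color"]; cv2.imwrite("pics/c2.png",cv2.resize(im[165:300,235:350],None,fx=4.4,fy=4.4,interpolation=cv2.INTER_CUBIC)[:,:,::-1])
for c,pts in((a,[(196,242),(366,242)]),(b,[(342,207),(213,239)])):
    for u,v in pts:
        g=c["color"][v-12:v+13,u-12:u+13].min(2);m=(g>140).astype(np.uint8)
        M=cv2.moments(m,True);uu,vv=u-12+M['m10']/M['m00'],v-12+M['m01']/M['m00']
        print(uu,vv,M['m00'],onz(c,uu,vv,.014))
```

```text
195.74166666666667 241.24166666666667 120.0 [0.42919422 0.29172755 0.014     ]
365.9758064516129 241.55645161290323 124.0 [ 0.44076783 -0.27699004  0.014     ]
342.1864406779661 205.74576271186442 59.0 [0.42734112 0.29240566 0.014     ]
212.64788732394365 237.95774647887325 71.0 [ 0.43875591 -0.27651063  0.014     ]
```

View pics/c1.png

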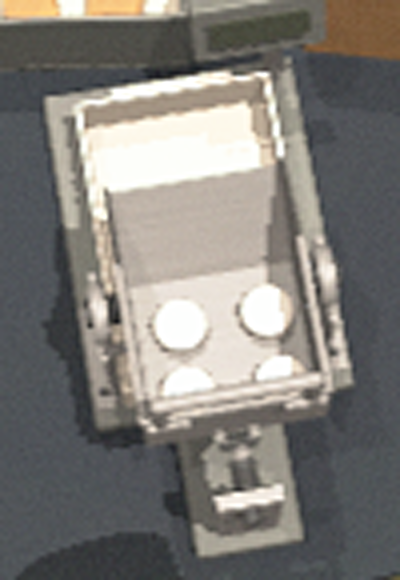

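View pics/c2.png

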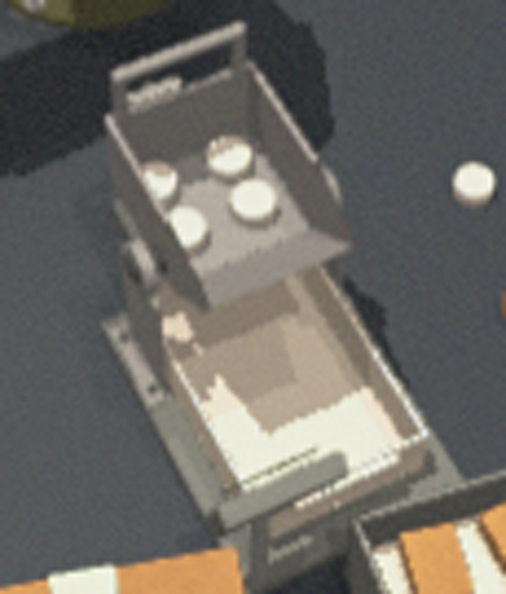

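c1 shows the stand from above: the base corners at crop (45,97), (97,430) and (352,385), the tail end at (197,555)–(303,540), and the bar from (150,403) to (325,380). In c2 the bar runs from (113,75) to (240,28). Next I'll fit the stand pose.

Run:
```python
from h import *
import pickle
from scipy.optimize import least_squares
a,b=pickle.load(open("s.pkl","rb"))
A=lambda u,v:(225+u/4-.4,130+v/4-.4); B=lambda u,v:(235+u/4.4-.4,165+v/4.4-.4)
obs=[(a,A(45,97),(.24,.11,.02)),(a,A(97,430),(-.06,.11,.02)),(a,A(352,385),(-.06,-.11,.02)),(a,A(197,555),(-.18,None,.02)),(a,A(303,540),(-.18,None,.02)),
(a,A(152,403),(-.102,.055,.304)),(a,A(323,380),(-.102,-.055,.304)),(b,B(113,76),(-.102,-.055,.302)),(b,B(240,28),(-.102,.055,.302))]
def f(p):
    r=[];c,s=np.cos(p[2]),np.sin(p[2])
    for cam,uv,q in obs:
        w=onz(cam,*uv,q[2])[:2]-p[:2]; l=(c*w[0]+s*w[1],-s*w[0]+c*w[1])
        r.append(l[0]-q[0]); r.append(l[1]-q[1] if q[1] is not None else 0)
    return r
s=least_squares(f,[.5,0,.1],loss='soft_l1',f_scale=.003);p=s.x
print(p,np.round(np.array(f(p)).reshape(-1,2)*1000,1))
c_,s_=np.cos(p[2]),np.sin(p[2])
for n,l in dict(bar=(-.102,0),floor=(-.04,0),lip=(.08,0)).items(): print(n,p[0]+c_*l[0]-s_*l[1],p[1]+s_*l[0]+c_*l[1])
# tablets in skip (top at z=.18)
for u,v in[(180,325),(267,311),(188,380),(280,372)]:
    w=onz(a,*A(u,v),.18)[:2]-p[:2];print("tab",c_*w[0]+s_*w[1],-s_*w[0]+c_*w[1])
o=ctrl.get_obs();print(o["ee_pos"],o["eef_rot"],o["time_s"],o["force"])
```

```text
[0.52655619 0.01839132 0.18986214] [[-2.8 -0.7]
 [-0.9 -0.8]
 [ 1.1  2.4]
 [ 2.6  0. ]
 [ 0.2  0. ]
 [ 2.   3.3]
 [-1.8 -4.1]
 [-0.1 -3.2]
 [-0.3  2.7]]
bar 0.4263891040133254 -0.0008584802041711193
floor 0.48727498028931676 0.010842377461174543
lip 0.6051186117912354 0.033489198748940345
tab -0.020838110871256876 0.028773639611642744
tab -0.021126043083479012 -0.03794237036190597
tab -0.06365136049442445 0.029721146536291328
tab -0.06915916322028536 -0.03941682741795316
[ 0.22004585 -0.50380629  0.20492072] [-3.14053771e+00 -6.62433267e-05  4.11796149e-01] 0.1 [ 0.62306341 -0.4463613  -0.03145179]
```

Fit residuals are about 3 mm: hinge at (0.527, 0.018), yaw 0.19. First I'll go to the right-hand tablet, with the gripper's closing axis lined up with the hinge axis.

```bash
python3 -m pendant '[[[2.44,2.52,-1.4],-0.111],[[2.44,2.52,-1.4],-0.111],[[2.44,2.52,-1.4],0],[[2.44,2.52,-1.4],0],[[2.44,2.52,-1.4],0],[[2.44,2.52,-1.4],0],[[2.44,2.52,-1.4],0],[[2.44,2.52,-1.4],0],[[2.44,2.52,-1.4],0],[[0,0,0],0],[[0,0,0],0],[[0,0,0],0]]' 1 20
```

```text
time_s: 1.1
ee_pos: [0.4395, -0.2775, 0.0795]
eef_rot: [-3.142, 0.0, 0.19]
force: [0.3, 0.5, 0.8]
grip_width: 0.0937
grip_force: 0.0
```

```bash
python3 -m pendant '[[[0,0,-3],0],[[0,0,-2.5],0],[[0,0,-1.5],0],[[0,0,-0.5],0],[[0,0,0],0],[[0,0,0],0]]' 1 20; python3 -m pendant '[[[0,0,0],0],[[0,0,0],0],[[0,0,0],0],[[0,0,0],0],[[0,0,0],0],[[0,0,0],0],[[0,0,0],0]]' 0 20
```

```text
time_s: 1.6
ee_pos: [0.4398, -0.2782, 0.0055]
eef_rot: [3.141, -0.001, 0.189]
force: [0.5, -0.1, -0.3]
grip_width: 0.094
grip_force: 0.0
time_s: 2.18
ee_pos: [0.4398, -0.2772, 0.0045]
eef_rot: [3.142, -0.0, 0.19]
force: [0.3, 0.6, -0.1]
grip_width: 0.0509
grip_force: 0.0
```

```bash
python3 -m pendant '[[[0,0,0],0],[[0,0,0],0],[[0,0,0],0],[[0,0,0],0],[[0,0,2],0],[[0,0,4],0],[[0,0,4],0],[[0,0,4],0],[[0,0,4],0],[[0,0,4],0],[[0,0,4],0],[[0,0,3],0],[[0,0,0],0]]' 0 20; python3 -m pendant '[[[1.25,3.3,0],0],[[1.25,3.3,0],0],[[1.25,3.3,0],0],[[1.25,3.3,0],0],[[1.25,3.3,0],0],[[1.25,3.3,0],0],[[1.25,3.3,0],0],[[1.25,3.3,0],0],[[1.25,3.3,0],0],[[0,0,0],0],[[0,0,0],0]]'
```

```text
time_s: 3.27
ee_pos: [0.4408, -0.278, 0.3009]
eef_rot: [3.135, -0.006, 0.19]
force: [0.4, -0.9, -0.5]
grip_width: 0.0396
grip_force: 20.0
time_s: 4.18
ee_pos: [0.5523, 0.0211, 0.2935]
eef_rot: [-3.141, 0.001, 0.192]
force: [-0.7, 0.4, -1.5]
grip_width: 0.0397
grip_force: 20.0
```

```bash
python3 -m pendant '[[[0,-0.1,-3],0],[[0,0,-3],0],[[0,0,-2.4],0],[[0,0,-1.5],0],[[0,0,-0.5],0],[[0,0,0],0],[[0,0,0],0]]'; python3 -m pendant '[[[0,0,0],0],[[0,0,0],0],[[0,0,0],0],[[0,0,0],0]]' 0.57
python3 - <<'E'
from h import *
shot("wrist","w1.png")
E
```

```text
time_s: 4.77
ee_pos: [0.5525, 0.0181, 0.1914]
eef_rot: [3.141, -0.001, 0.189]
force: [-0.7, 0.2, 0.5]
grip_width: 0.0398
grip_force: 20.0
time_s: 5.1
ee_pos: [0.5524, 0.0188, 0.191]
eef_rot: [3.141, -0.001, 0.19]
force: [-0.9, -0.5, 0.5]
grip_width: 0.0532
grip_force: 0.0
```

View pics/w1.png

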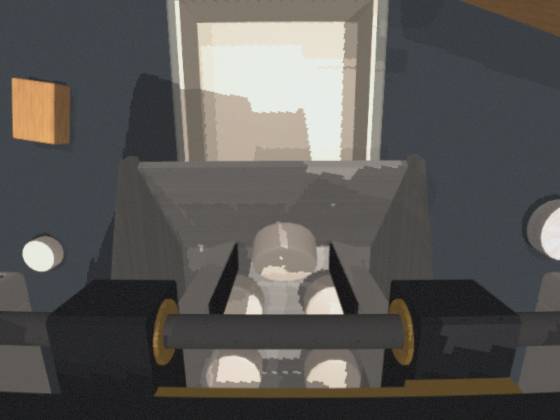

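The tablet rests on the lip between the fingers, at (285,250). On to the left tablet.

```bash
python3 -m pendant '[[[0,0,2.5],0],[[0,0,4],0],[[0,0,3.5],0],[[-1.38,3.03,0],0],[[-1.38,3.03,0],0],[[-1.38,3.03,0],0],[[-1.38,3.03,0],0],[[-1.38,3.03,0],0],[[-1.38,3.03,0],0],[[-1.38,3.03,0],0],[[-1.38,3.04,-2],0],[[-1.38,3.04,-2],0],[[0,0,-4],0],[[0,0,-4],0],[[0,0,-4],0],[[0,0,-4],0],[[0,0,0],0],[[0,0,0],0]]'; python3 -m pendant '[[[0,0,0],0],[[0,0,0],0]]' 1
```

```text
time_s: 6.65
ee_pos: [0.4277, 0.2915, 0.0903]
eef_rot: [3.141, 0.003, 0.19]
force: [0.5, 0.4, 0.4]
grip_width: 0.0537
grip_force: 0.0
time_s: 6.82
ee_pos: [0.4293, 0.2924, 0.0933]
eef_rot: [-3.14, -0.004, 0.19]
force: [-0.1, -0.1, 0.7]
grip_width: 0.0637
grip_force: 0.0
```

Now place this one on top of the four.

```bash
python3 -m pendant '[[[0,0,-3],0],[[0,0,-3],0],[[0,0,-2],0],[[0,0,-0.8],0],[[0,0,0],0],[[0,0,0],0]]'; python3 -m pendant '[[[0,0,0],0],[[0,0,0],0],[[0,0,0],0],[[0,0,0],0],[[0,0,0],0],[[0,0,0],0],[[0,0,0],0],[[0,0,0],0],[[0,0,0],0],[[0,0,0],0]]' 0 20;  python3 -m pendant '[[[0,0,2],0],[[0,0,4],0],[[0,0,4],0],[[0,0,4],0],[[0,0,4],0],[[0,0,4],0],[[0,0,4],0],[[0,0,3],0],[[0,0,0],0]]'
```

```text
time_s: 7.32
ee_pos: [0.429, 0.2922, 0.0042]
eef_rot: [-3.141, -0.002, 0.19]
force: [0.6, -0.5, -0.8]
grip_width: 0.0937
grip_force: 0.0
time_s: 8.15
ee_pos: [0.428, 0.2917, 0.0024]
eef_rot: [3.142, 0.0, 0.19]
force: [-0.1, 0.1, -0.7]
grip_width: 0.0395
grip_force: 20.0
time_s: 8.9
ee_pos: [0.4292, 0.2924, 0.2989]
eef_rot: [-3.138, -0.009, 0.19]
force: [-0.3, 0.2, 0.3]
grip_width: 0.0397
grip_force: 20.0
```

```bash
python3 -m pendant '[[[0.78,-3.56,0],0],[[0.78,-3.56,0],0],[[0.78,-3.56,0],0],[[0.78,-3.56,0],0],[[0.78,-3.56,0],0],[[0.78,-3.56,0],0],[[0.78,-3.56,0],0],[[0.78,-3.56,0],0],[[0,0,0],0],[[0,0,-3],0],[[0,0,-3],0],[[0,0,-2.4],0],[[0,0,-1.5],0],[[0,0,-0.5],0],[[0,0,0],0],[[0,0,0],0]]'; python3 -m pendant '[[[0,0,0],0],[[0,0,0],0],[[0,0,0],0],[[0,0,0],0]]' 0.57
python3 - <<'E'
from h import *
shot("wrist","w2.png")
E
```

```text
time_s: 10.23
ee_pos: [0.4907, 0.007, 0.1891]
eef_rot: [3.141, -0.001, 0.19]
force: [-0.2, -0.2, -0.3]
grip_width: 0.0397
grip_force: 20.0
time_s: 10.57
ee_pos: [0.4906, 0.0069, 0.1889]
eef_rot: [3.141, -0.001, 0.19]
force: [-0.4, 0.6, 0.8]
grip_width: 0.0535
grip_force: 0.0
```

View pics/w2.png

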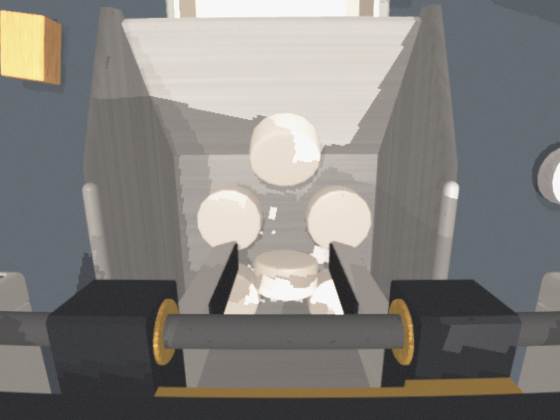

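All six are in the skip: the newest rests on the rear pair at (285,270), and the lip tablet is at (285,150). Now lift, turn a quarter and move above the bar.

```bash
python3 -m pendant '[[[0,0,3],0],[[0,0,4],0],[[0,0,4],0],[[0,0,4],0],[[0,0,2.5],0],[[-0.49,-0.06,0],0.1208],[[-0.49,-0.06,0],0.1208],[[-0.49,-0.06,0],0.1208],[[-0.49,-0.06,0],0.1208],[[-0.49,-0.06,0],0.1208],[[-0.49,-0.06,0],0.1208],[[-0.49,-0.06,0],0.1208],[[-0.49,-0.06,0],0.1208],[[-0.49,-0.06,0],0.1208],[[-0.49,-0.06,0],0.1208],[[-0.49,-0.06,0],0.1208],[[-0.49,-0.06,0],0.1208],[[-0.49,-0.06,0],0.1208],[[0,0,0],0],[[0,0,0],0]]'
python3 - <<'E'
from h import *
o=ctrl.get_obs();print(o["qpos"])
shot("wrist","w3.png")
E
```

```text
time_s: 12.28
ee_pos: [0.4268, -0.0009, 0.3637]
eef_rot: [3.141, 0.0, 1.756]
force: [-0.3, 0.5, -0.1]
grip_width: 0.0536
grip_force: 0.0
[-8.80339172e-02 -5.71068251e-02  1.55985254e+00 -1.77986755e-06
  1.63826629e+00 -2.73468055e-01]
```

View pics/w3.png

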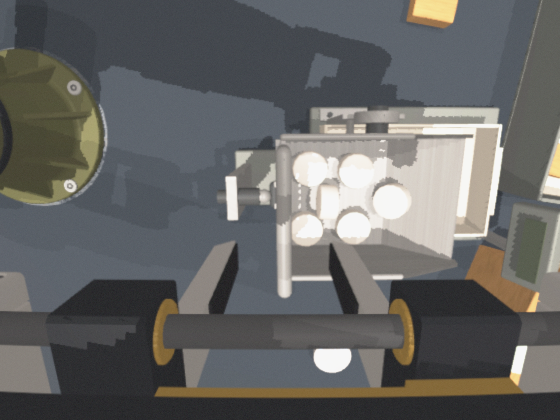

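The bar (column 284, rows 150–292) is centred between the fingers. Descend and grip it.

```bash
python3 -m pendant '[[[0,0,-3],0],[[0,0,-3],0],[[0,0,-1.6],0],[[0,0,-0.6],0],[[0,0,0],0],[[0,0,0],0]]'; python3 -m pendant '[[[0,0,0],0],[[0,0,0],0],[[0,0,0],0],[[0,0,0],0],[[0,0,0],0],[[0,0,0],0],[[0,0,0],0],[[0,0,0],0],[[0,0,0],0]]' 0 30
python3 - <<'E'
import numpy as np
from h import *
n=19
P=lambda t:.1575*np.array([np.cos(2.2753-t),np.sin(2.2753-t)])
t=np.linspace(0,1.85,n+1)
for i in range(n):
    d=(P(t[i+1])-P(t[i]))*100;print("[[%.2f,%.2f,%.2f],0],"%(d[0]*.982,d[0]*.1888,d[1]),end="")
E
```

```text
time_s: 12.83
ee_pos: [0.4272, -0.0009, 0.2824]
eef_rot: [3.141, 0.0, 1.759]
force: [-0.7, 0.1, 0.3]
grip_width: 0.0536
grip_force: 0.0
time_s: 13.58
ee_pos: [0.4271, -0.0008, 0.2816]
eef_rot: [3.141, 0.0, 1.76]
force: [5.6, 0.7, -1.3]
grip_width: 0.0111
grip_force: 30.0
[[1.19,0.23,0.93],0],[[1.28,0.25,0.81],0],[[1.35,0.26,0.68],0],[[1.41,0.27,0.55],0],[[1.45,0.28,0.40],0],[[1.48,0.29,0.26],0],[[1.50,0.29,0.11],0],[[1.50,0.29,-0.04],0],[[1.49,0.29,-0.19],0],[[1.47,0.28,-0.34],0],[[1.43,0.27,-0.48],0],[[1.38,0.26,-0.62],0],[[1.31,0.25,-0.75],0],[[1.23,0.24,-0.88],0],[[1.14,0.22,-1.00],0],[[1.04,0.20,-1.10],0],[[0.93,0.18,-1.20],0],[[0.81,0.16,-1.29],0],[[0.69,0.13,-1.36],0],
```

```bash
python3 -m pendant '[[[1.19,0.23,0.93],0],[[1.28,0.25,0.81],0],[[1.35,0.26,0.68],0],[[1.41,0.27,0.55],0],[[0,0,0],0]]'
```

```text
time_s: 14.0
ee_pos: [0.4802, 0.0092, 0.3124]
eef_rot: [3.141, 0.001, 1.76]
force: [-6.1, -1.4, 11.4]
grip_width: 0.0106
grip_force: 30.0
```

```bash
python3 -m pendant '[[[1.45,0.28,0.5],0],[[1.48,0.29,0.3],0],[[1.50,0.29,0.11],0],[[1.50,0.29,-0.04],0],[[1.49,0.29,-0.19],0],[[1.47,0.28,-0.34],0],[[0,0,0],0]]';python3 -m pendant '[[[1.43,0.27,-0.48],0],[[1.38,0.26,-0.62],0],[[1.31,0.25,-0.75],0],[[1.23,0.24,-0.88],0],[[1.14,0.22,-1.00],0],[[0,0,0],0]]'
```

```text
time_s: 14.58
ee_pos: [0.5697, 0.0265, 0.3141]
eef_rot: [3.141, 0.0, 1.76]
force: [1.7, -1.6, 3.0]
grip_width: 0.0109
grip_force: 30.0
time_s: 15.08
ee_pos: [0.6343, 0.0388, 0.2754]
eef_rot: [-3.142, 0.0, 1.76]
force: [3.9, -0.7, -0.3]
grip_width: 0.0113
grip_force: 30.0
```

```bash
python3 -m pendant '[[[1.04,0.20,-1.10],0],[[0.93,0.18,-1.20],0],[[0.81,0.16,-1.29],0],[[0.69,0.13,-1.36],0],[[0.1,0.02,-0.3],0],[[0,0,0],0],[[0,0,0],0],[[0,0,0],0],[[0,0,0],0],[[0,0,0],0],[[0,0,0],0],[[0,0,0],0]]'
python3 - <<'E'
from h import *
c=shot("scene")
im=c["color"][150:320,220:390];d=shot("top")["color"][120:290,200:370]
cv2.imwrite("pics/t1.png",cv2.resize(np.hstack([im,d]),None,fx=2.3,fy=2.3,interpolation=cv2.INTER_CUBIC)[:,:,::-1])
E
```

```text
time_s: 16.08
ee_pos: [0.6687, 0.0455, 0.2249]
eef_rot: [3.141, 0.0, 1.76]
force: [4.8, -2.4, -1.1]
grip_width: 0.011
grip_force: 30.0
```

View pics/t1.png

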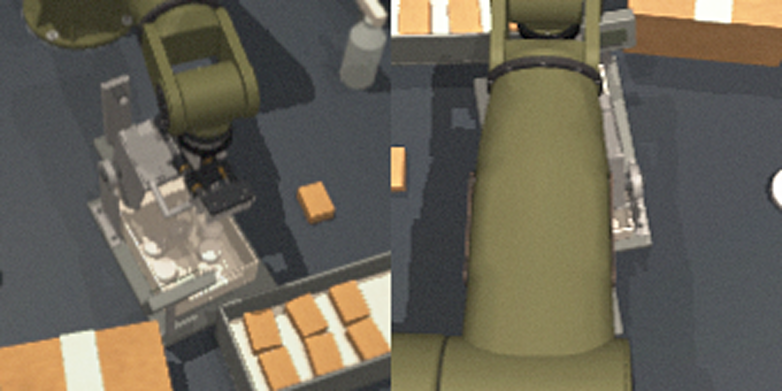

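The skip is tipped and tablets are showing in the tub at about (150,245), (165,268) and (210,257). I'll push it to the stop and check with the wrist camera that the skip is empty.

```bash
python3 -m pendant '[[[0.2,0.04,-0.6],0],[[0,0,0],0],[[0,0,0],0],[[0,0,0],0],[[0,0,0],0],[[0,0,0],0],[[0,0,0],0],[[0,0,0],0]]'
python3 - <<'E'
from h import *
d=shot("wrist")["color"];c=shot("scene")["color"][200:300,250:350]
cv2.imwrite("pics/t2.png",np.hstack([cv2.resize(d,(480,360)),cv2.resize(c,(315,360),interpolation=cv2.INTER_CUBIC)])[:,:,::-1])
E
```

```text
time_s: 16.85
ee_pos: [0.6711, 0.046, 0.2188]
eef_rot: [3.14, 0.0, 1.76]
force: [7.8, -1.9, 0.7]
grip_width: 0.0111
grip_force: 30.0
```

View pics/t2.png

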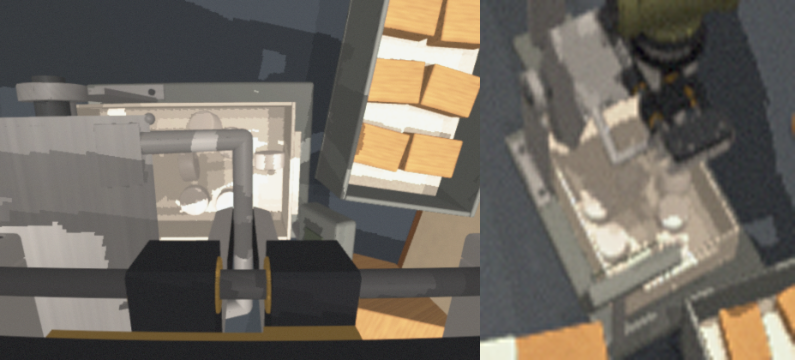

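The wrist view shows tablets in the tub at about (200,120), (180,170), (192,200), (222,195) and (270,160), with the sixth likely hidden by the pan. Now bring the bar back along the arc in controlled steps.

```bash
python3 -m pendant '[[[-0.3,-0.06,0.9],0],[[-0.69,-0.13,1.36],0],[[-0.81,-0.16,1.29],0],[[-0.93,-0.18,1.20],0],[[-1.04,-0.20,1.10],0],[[-1.14,-0.22,1.00],0],[[-1.23,-0.24,0.88],0],[[-1.31,-0.25,0.75],0],[[-1.38,-0.26,0.62],0],[[0,0,0],0]]';python3 -m pendant '[[[-1.43,-0.27,0.48],0],[[-1.47,-0.28,0.34],0],[[-1.49,-0.29,0.19],0],[[-1.5,-0.29,0.04],0],[[-1.5,-0.29,-0.11],0],[[-1.48,-0.29,-0.26],0],[[0,0,0],0]]'
```

```text
time_s: 17.78
ee_pos: [0.5811, 0.029, 0.3115]
eef_rot: [3.14, 0.0, 1.76]
force: [2.9, -0.4, 7.8]
grip_width: 0.011
grip_force: 30.0
time_s: 18.37
ee_pos: [0.492, 0.0122, 0.3161]
eef_rot: [-3.14, -0.001, 1.76]
force: [-0.7, 2.9, 2.0]
grip_width: 0.0111
grip_force: 30.0
```

```bash
python3 -m pendant '[[[-1.45,-0.28,-0.4],0],[[-1.41,-0.27,-0.55],0],[[-1.35,-0.26,-0.68],0],[[0,0,0],0],[[0,0,0],0]]'
python3 - <<'E'
from h import *
d=shot("wrist")["color"];c=shot("scene")["color"][180:300,230:350]
cv2.imwrite("pics/t3.png",np.hstack([cv2.resize(d,(430,322)),cv2.resize(c,(322,322),interpolation=cv2.INTER_CUBIC)])[:,:,::-1])
E
```

```text
time_s: 18.78
ee_pos: [0.4513, 0.0042, 0.3]
eef_rot: [-3.14, -0.001, 1.76]
force: [-4.6, 3.4, 2.1]
grip_width: 0.0112
grip_force: 30.0
```

View pics/t3.png

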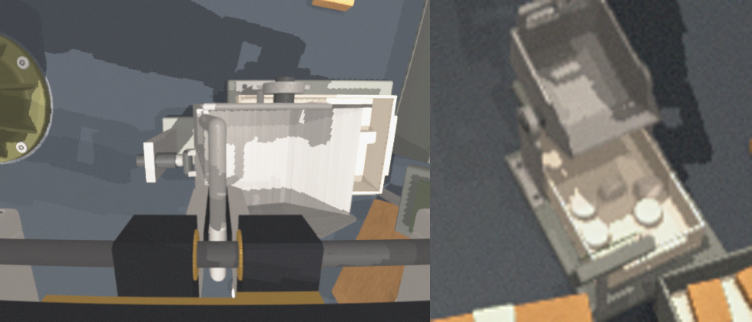

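The skip is empty and the tablets are in the tub (right half, around (585,205)–(650,210)). Now press home along the swing.

```bash
python3 -m pendant '[[[-0.8,-0.15,-0.55],0],[[-0.8,-0.15,-0.6],0],[[0,0,0],0]]'; python3 -m pendant '[[[-0.4,-0.08,-0.33],0],[[-0.4,-0.08,-0.35],0],[[0,0,0],0],[[0,0,0],0]]'; python3 -m pendant '[[[-0.1,-0.02,-0.1],0],[[-0.1,-0.02,-0.1],0],[[0,0,0],0],[[0,0,0],0]]'
```

```text
time_s: 19.13
ee_pos: [0.4349, 0.001, 0.2885]
eef_rot: [-3.14, -0.001, 1.76]
force: [-10.3, 0.9, 2.2]
grip_width: 0.0108
grip_force: 30.0
time_s: 19.47
ee_pos: [0.4276, -0.0005, 0.2822]
eef_rot: [-3.14, -0.001, 1.76]
force: [-8.8, 2.5, 6.7]
grip_width: 0.0113
grip_force: 30.0
time_s: 19.8
ee_pos: [0.4271, -0.0006, 0.2817]
eef_rot: [3.137, -0.0, 1.761]
force: [-0.5, 4.1, 15.1]
grip_width: 0.0107
grip_force: 30.0
```

```bash
python3 -m pendant '[[[-0.3,-0.06,-0.05],0],[[0,0,0],0],[[0,0,0],0],[[0,0,0],0]]'; python3 -m pendant '[[[0.2,0.04,0.15],0],[[0,0,0],0],[[0,0,0],0]]'; python3 -m pendant '[[[0,0,0],0],[[0,0,0],0],[[0,0,0],0],[[0,0,0],0],[[0,0,0],0],[[0,0,0],0],[[0,0,0],0]]' 0.5
```

```text
time_s: 20.13
ee_pos: [0.427, -0.0006, 0.2817]
eef_rot: [3.129, 0.0, 1.761]
force: [27.9, 9.3, 8.8]
grip_width: 0.0111
grip_force: 30.0
time_s: 20.38
ee_pos: [0.427, -0.0006, 0.2818]
eef_rot: [3.136, -0.0, 1.761]
force: [13.5, 6.7, 2.3]
grip_width: 0.0107
grip_force: 30.0
time_s: 20.97
ee_pos: [0.4244, -0.0014, 0.2809]
eef_rot: [-3.141, 0.0, 1.76]
force: [-0.4, 1.1, -0.3]
grip_width: 0.0464
grip_force: 0.0
```

It reached the hard seat at the same TCP as at the start. I'll lift to the pose of the earlier picture w3 and compare where the bar shows.

```bash
python3 -m pendant '[[[0.24,0.05,0],0],[[0,0,2],0],[[0,0,3.2],0],[[0,0,3.08],0],[[0,0,0],0],[[0,0,0],0]]' 0.57
python3 - <<'E'
from h import *
d=shot("wrist","w4.png")["color"];a=cv2.imread("pics/w3.png")[:,:,::-1]
g=lambda i:cv2.cvtColor(np.ascontiguousarray(i),cv2.COLOR_RGB2GRAY)
t=g(a)[155:235,262:296]   # bar patch
r=cv2.matchTemplate(g(d)[135:275,220:340],t,cv2.TM_CCOEFF_NORMED);_,m,_,p=cv2.minMaxLoc(r);print("bar",m,220+p[0]-262,135+p[1]-155)
# rim/base and tablets in the tub seen from the scene camera
c=shot("scene","s4.png"); import pickle
b=pickle.load(open("s.pkl","rb"))[1]["color"]
t=g(b)[168:195,255:296];r=cv2.matchTemplate(g(c["color"])[158:205,245:306],t,cv2.TM_CCOEFF_NORMED);_,m,_,p=cv2.minMaxLoc(r);print("scene hoop",m,245+p[0]-255,158+p[1]-168)
E
```

```text
time_s: 21.47
ee_pos: [0.4273, -0.0008, 0.3647]
eef_rot: [3.139, 0.001, 1.76]
force: [0.6, -0.7, -0.8]
grip_width: 0.0538
grip_force: 0.0
bar 0.9306961297988892 -1 0
scene hoop 0.8115368485450745 0 0
```

```bash
python3 -m pendant '[[[-1,0,3],0],[[-1,-1,3],0],[[-1,-3,2],0],[[-1,-4,0],0],[[-1,-4,0],0],[[-1,-4,0],0],[[-1,-4,0],0],[[-1,-4,0],0],[[0,-4,0],0],[[0,-4,0],0],[[0,0,0],0],[[0,0,0],0],[[0,0,0],0],[[0,0,0],0]]'
python3 - <<'E'
from h import *
import pickle
b=pickle.load(open("s.pkl","rb"))[1]["color"];c=shot("scene","s5.png")["color"]
def blobs(i,lo):
    m=(i[190:310,140:440].min(2)>lo).astype(np.uint8);n,_,s,ce=cv2.connectedComponentsWithStats(m)
    return [(int(ce[k][0]+140),int(ce[k][1]+190),int(s[k][4])) for k in range(1,n) if s[k][4]>20]
print(blobs(b,150));print(blobs(c,150))
E
```

```text
time_s: 22.73
ee_pos: [0.347, -0.3199, 0.4437]
eef_rot: [3.141, -0.0, 1.761]
force: [-0.1, 0.8, -0.5]
grip_width: 0.0534
grip_force: 0.0
[(286, 200, 63), (284, 213, 399), (342, 205, 59), (212, 237, 69), (147, 239, 58), (274, 238, 30), (303, 263, 715), (209, 268, 233), (392, 284, 742), (166, 288, 603), (365, 293, 188), (346, 297, 169), (325, 299, 103), (254, 301, 241)]
[(286, 213, 470), (147, 240, 54), (274, 238, 30), (304, 262, 711), (208, 268, 234), (392, 284, 741), (166, 288, 608), (365, 293, 190), (346, 297, 169), (325, 299, 102), (254, 301, 239)]
```

```bash
python3 -c "
from station import ctrl
print(ctrl.hand_in())"
```

```text
the job is handed in; nothing more can be done
None
```

The job is handed in after about 23 s: the batch was tipped, the skip looks empty and is pressed home on its seat, and the bystanders checked in the images haven't moved; I counted five tablets in the tub, with the sixth probably hidden from the cameras.

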